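# Prop the centrifuge lid open to dry

## Robot

A 7-joint arm with a two-finger parallel gripper is mounted at the origin on the work surface. World frame = base frame: x ahead of the robot, y to its left, z up, the work surface at z = 0. Lengths are in m, angles in rad, forces in N, time in s.
With the tool pointing down it reaches from about 0.35 to 0.9 m from the base axis. Payload 8.1 kg.
Tool frame: the origin (TCP) lies at the very end of the fingers, on their centre line; the grasp point (between the pads) lies grip_point_offset behind it (grip_point_offset is the distance from the TCP to the grasp point, in m); z points along the fingers, y is the direction in which the jaws open and shut (so a half turn about z gives the same grasp; the last joint's range is limited). The gripper opens to 92 mm and grips with 3 to 60 N. Pads are 19 mm wide; open, the fingers measure 130 mm over their backs; the gripper's body (75 mm by 190 mm) begins 47 mm behind the grasp point.
Start: joints at [-1.298, 0.434, 0.025, 1.573, -0.012, 1.134, -0.075], TCP at [0.229, 0.581, 0.227] pointing down, gripper open.
Joint ranges: [-2.62, 2.62], [-0.44, 2.09], [-1.27, 1.32], [0.08, 2.57], [-1.32, 4.46], [0.12, 2], [-2.74, 2.74]. Speed limits (rad/s): [2.22, 2.22, 3.01, 3.01, 3.14, 3.14, 3.14].

## Interface

Orientations are given as a rotation vector (axis times angle).
In Python, from cell import * gives the robot as it stands.
- The arm moves only by the tool drive_tool, never from a script. Its argument "increments" is a list of rows, each an object of numbers: "grip": the gripper's target within -1 to 1 (shut at 1, half-way at 0, fully open at -1); "tx", "ty", "tz": the shift along the world's x, y, z normalised to -1 to 1, where 1 is 400 mm; "turn": the turn about the world's z normalised to -1 to 1, where 1 is 60 degrees. In form: [{"grip": .., "tx": .., "ty": .., "tz": .., "turn": ..}, ...]. A call has 1 to 20 rows; each row is the pose to reach, as a shift and turn from the pose measured when the call began; what a row does not reach only later rows make up. A row lasts 1/10 s, in which the tool goes at most 50 mm and 8.59 degrees, less where a joint would pass 70% of its speed; a pose out of reach is approached as far as the arm can. A call with a number of a shift or a turn outside -1 to 1 is refused whole. A call with a gripper value outside its range is refused whole. The fingers move at their own pace and stop on an object; "newtons" is the grip in N (left out, the last holds). Time passes only in rows, so rows that repeat a pose let the fingers close. It gives the time, the measured TCP pose, the force and the opening at its end, in the units of the state.
- observe(): the state, without advancing time (a new reading comes with each control period).
- get_image(name): name is "scene" or "side" or "wrist"; returns the picture (480x640x3 uint8, red, green, blue); there is no depth.
- camera_info(name): a dict with "fx", "fy", "cx", "cy" (pixels), "eye" and "rotation" of the camera in the world; the wrist camera has in their place "hand_eye" (4x4, takes a point from camera to tool coordinates, whose origin is the TCP and whose axes are the flange's). Camera axes: x right, y down, z forward; pixel columns grow to the right and rows downward; lengths in m; the calibration is good to about 2 mm. The wrist camera is an equidistant fisheye: a pixel r from the principal point sees the ray r / f radians off the axis. A picture is of the moment at which its call begins: read the wrist's pose just before it. camera_info takes no time and is no camera call.
- sign_off(): hands the job in, once; it reports no verdict.
The state is a dict: "clock": time; "joints": joint angles; "dq": joint speeds; "joint_efforts": joint torques, N m; "position": TCP position; "ee_rot": TCP orientation; "force": force on the tool from outside, world axes, zero at the start; "ft_torque": the same for the moment, N m; "width": opening from 0.0 (shut) to 1.0 (fully open).
Only numpy, scipy, OpenCV 4.12 (cv2) and the standard library are available. Lean on these libraries where they do the work, as an engineer would, in place of code of your own. Each camera call takes 0.05 s, during which the arm holds its last target. There are 200 camera calls.

## Task

The run is over and the centrifuge bowl must dry: lift the lid (it has a bar handle in front), swing down the stay rod on the lid's side, set its orange foot fully into the orange-framed hole in the console, and leave the lid propped at rest on the rod. Do not let the lid slam shut, and leave the bottle, tube rack and tip box where they stand.

Things in the scene. Friction and masses are not known exactly. Their poses are not given: they have to be found in the camera images.
- lid (a joint): Opening angle of the lid, rad: 0 shut, grows as its front edge rises, stop at 1.25. White lid 200 mm wide and deep, 30 thick, 0.5 kg, hinged at the back of a low white bench centrifuge (far side from the robot). Stiff hinge: above about 1.05 rad the lid stays up by itself, below about 0.75 it sinks shut when let go, between it may do either. Properly propped it stands at about 0.70.
- stay (a joint): Angle of the stay rod about its pivot on the lid, rad: 0 when parallel to the lid with its foot towards the hinge; grows as the foot swings down, away from the lid's underside, then towards the robot; range 0 to 2.4. Turns easily: as the lid rises the rod trails on the console, then hangs straight down. Properly propped it reads about 1.3, the foot 70 mm nearer the robot side than the pivot.
- lid_hinge (a point): Middle of the lid's hinge line, 115 mm above the bench. Moves with the lid: y along the hinge line (to the robot's left); x points from the lid's front edge to its back.
- lid_handle (a point): Middle of the dark round bar handle: bar 12 mm thick, 110 mm long, parallel to the hinge, 50 mm in front of the lid's front edge, 250 mm from the hinge line in the plane of the lid's mid-thickness; no console or deck lies beneath its middle. Axes as lid_hinge.
- stay_pivot (a point): Centre of the stay rod's pivot, on a 14 mm stud from the right side of the lid: 180 mm in front of the hinge line in the lid's plane, 160 mm right of the lid's middle, 60 mm out from the lid's side. The rod swings about the stud in an upright plane square to the hinge. Axes of the rod: x along it from pivot to foot, y along the pivot.
- stay_grip (a point): Centre of the orange grip sleeve on the rod: 14 mm thick, 40 mm long, 85 mm from the pivot. Axes as stay_pivot.
- stay_foot (a point): Centre of the orange ball foot, 12 mm diameter, 160 mm from the pivot; the steel rod between is 8 mm thick. Axes as stay_pivot.
- hole (a point): Middle of the mouth of the holding hole in the console's top, 95 mm above the bench: 20 x 20 mm, 12 deep, orange frame, in the rod's swing plane, 205 mm in front of the hinge line. Console: 100 mm wide, same height as the deck, along the machine's right side. Fixed; x to the machine's back, y to its left, z up. Seated, the foot's centre is 6 mm below this point and up to 4 mm robotward.
- bottle_mid (a point): Loose green bottle, white label, blue cap, 64 mm across, 150 mm tall; the point is half-way up. Leave alone.
- rack_mid (a point): Loose blue tube rack 130 x 70 x 50 mm with coloured tube caps; centre. Leave alone.
- tipbox_mid (a point): Loose yellow pipette-tip box with clear cover, 124 x 89 x 65 mm; centre. Leave alone.

How it is judged:
On the way:
1. the lid is raised more than 0.6 rad (value of joint lid above 0.6 rad), for 0.2 s.
At the end, for the whole second after the job is handed in: The stay's foot is down in the holding hole (its centre at least 3 mm below the mouth and within 9 mm of its centre sideways), bearing on it, and the lid rests on the rod at 0.64 to 0.77 rad, still (value of joint lid between 0.64 and 0.77 rad and z of stay_foot in the frame of hole below -0.003 m and horizontal distance between stay_foot and hole below 0.009 m and contact force between stay and centrifuge above 0.3 N and velocity of joint lid between -0.05 and 0.05 rad/s); the robot touches nothing.
It fails at once if the lid slams shut (value of joint lid below 0.12 rad and velocity of joint lid below -0.7 rad/s).
It fails at once if a bystander (bottle, rack, tip box) is moved more than 20 mm (distance of any of bottle_mid, rack_mid, tipbox_mid from where it was at the start of the episode above 0.02 m).
It also fails if it takes over 72 s, if anything falls off the work surface, if the arm or the gripper's body presses on something with over 40 N, if the wrist force passes 120 N, or if a joint passes its speed limit or range.

## Working session

There is one attempt and no reset: what is moved stays moved. The work goes in short steps, Python scripts to look and compute and a tool call to move; the robot and the scene stay as the last step left them, time stands still between calls to the robot, and variables do not carry over. Pictures are saved under pics/ and viewed, about 8 in all and at most 12, crops included, and the job is handed in when it is done.

Besides the shell and the picture viewer there is one more tool, called after ">>>" as a command line: name --argument value ..., lists and objects as JSON in quotes. drive_tool: Moves the arm, as the interface text tells. Its arguments: {"type":"object","properties":{"increments":{"type":"array","items":{"type":"object","properties":{"grip":{"type":"number"},"tx":{"type":"number"},"ty":{"type":"number"},"tz":{"type":"number"},"turn":{"type":"number"}}}},"newtons":{"type":"number"}},"required":["increments"]}

```bash
mkdir -p pics; ls
python3 - <<'E'
from cell import *
import cv2,numpy as np
s=observe();print(s)
for n in ("scene","side","wrist"):
    im=get_image(n);cv2.imwrite(f"pics/{n}0.png",im[...,::-1])
    print(n,camera_info(n))
try: print(grip_point_offset)
except Exception as e: print(e)
E
```

```text
pics
{'clock': 0.0, 'joints': array([-1.29762449,  0.43517579,  0.02501751,  1.57408744, -0.01159847,
        1.13404709, -0.0750962 ]), 'dq': array([-0.00196039,  0.00042854, -0.00118956, -0.0001258 ,  0.00054221,
       -0.00084991,  0.00091208]), 'joint_efforts': array([ 1.00992831e-03, -6.67836714e+01,  9.85711589e-01, -3.14462328e+01,
       -6.05970528e-02,  4.29360266e-02,  1.84651581e-04]), 'position': array([0.22925633, 0.58087384, 0.22597857]), 'ee_rot': array([-5.86932246e-01, -3.08614159e+00,  2.46117973e-03]), 'force': array([ 0.12279773,  0.29356849, -0.28616788]), 'ft_torque': array([ 0.06566504, -0.01799191, -0.03353088]), 'width': 1.0002902852066622}
scene {'fx': 561.5645800239582, 'fy': 561.5645800239582, 'cx': 317.10033255565656, 'cy': 246.39519569006092, 'eye': array([1.09710018, 0.20099334, 0.94331448]), 'rotation': array([-1.64703858, -2.16173816,  0.6426728 ])}
side {'fx': 513.1353970065205, 'fy': 513.1353970065205, 'cx': 328.0117999353239, 'cy': 245.64059984403087, 'eye': array([ 0.55390882, -0.69887439,  0.57480156]), 'rotation': array([-2.12870259,  0.06425954, -0.0283473 ])}
wrist {'fx': 371.64829954431775, 'fy': 371.64829954431775, 'cx': 326.69278661486794, 'cy': 235.94747398111087, 'hand_eye': array([[-3.24018425e-04, -9.66908414e-01, -2.55123525e-01,
         6.67769131e-02],
       [ 9.99999392e-01, -5.82312577e-04,  9.36897929e-04,
        -5.57450567e-04],
       [-1.05445613e-03, -2.55123066e-01,  9.66908015e-01,
        -1.56885856e-01],
       [ 0.00000000e+00,  0.00000000e+00,  0.00000000e+00,
         1.00000000e+00]])}
0.0188
```

View pics/scene0.png

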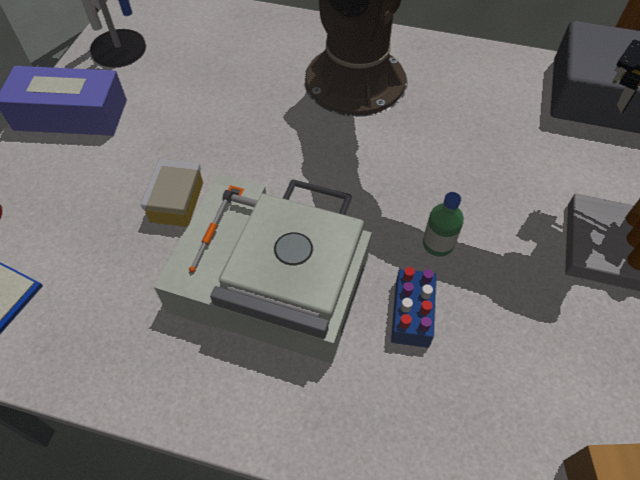

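View pics/side0.png

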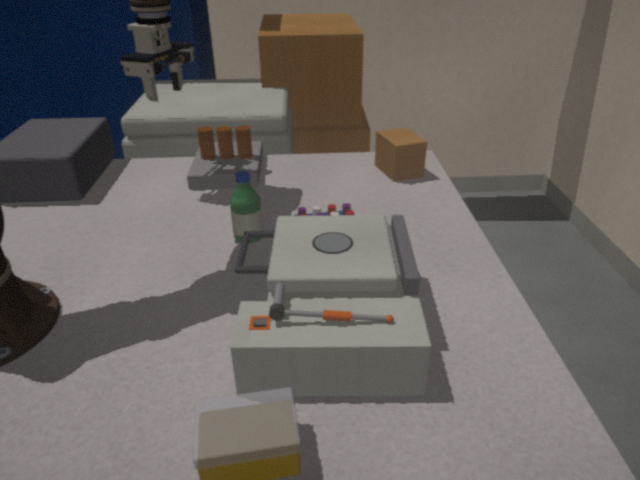

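Run:
```python
import cv2,numpy as np
a=cv2.imread("pics/scene0.png")[165:315,155:385];b=cv2.imread("pics/side0.png")[205:345,225:435]
a=cv2.resize(a,None,fx=3,fy=3,interpolation=cv2.INTER_CUBIC);cv2.imwrite("pics/c1.png",a)
b=cv2.resize(b,None,fx=3.5,fy=3.5,interpolation=cv2.INTER_CUBIC);cv2.imwrite("pics/c2.png",b)
```

```text
(no output)
```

View pics/c1.png

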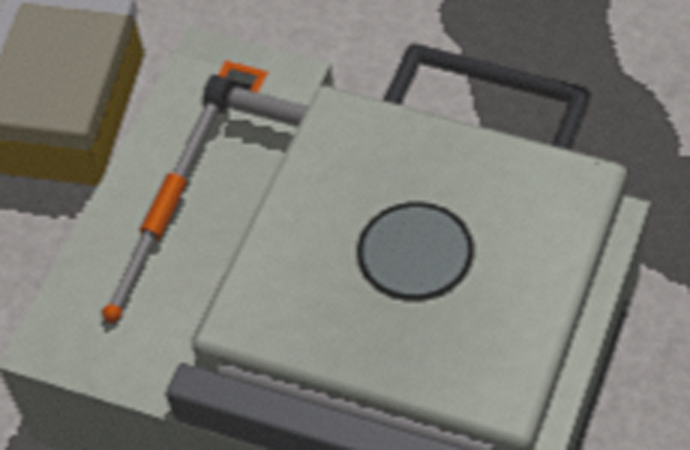

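View pics/c2.png

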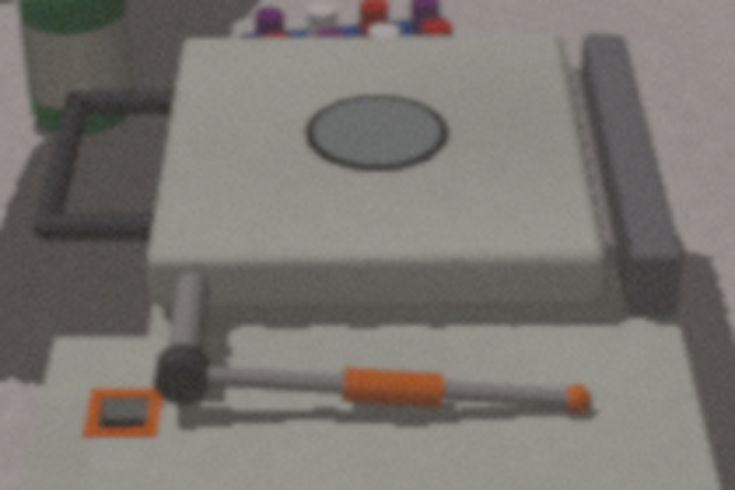

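```bash
cat > h.py <<'E'
from cell import *
import cv2,numpy as np
from scipy.spatial.transform import Rotation as R
from scipy.optimize import least_squares
CI={n:camera_info(n) for n in("scene","side")}
def proj(n,P):
    c=CI[n];q=R.from_rotvec(c["rotation"]).inv().apply(np.atleast_2d(P)-c["eye"])
    return np.c_[c["fx"]*q[:,0]/q[:,2]+c["cx"],c["fy"]*q[:,1]/q[:,2]+c["cy"]]
def onz(n,uv,z):
    c=CI[n];d=R.from_rotvec(c["rotation"]).apply([(uv[0]-c["cx"])/c["fx"],(uv[1]-c["cy"])/c["fy"],1])
    return c["eye"]+d*(z-c["eye"][2])/d[2]
def W(p,m): # machine (hinge origin) -> world ; p=(hx,hy,psi)
    return R.from_euler("z",p[2]).apply(np.atleast_2d(m))+[p[0],p[1],.115]
E
python3 - <<'E'
from h import *
m=dict(foot=(-.021,-.16,-.014),sl=(-.0955,-.16,-.007),hole=(-.205,-.16,-.02),hl=(-.25,.049,0),hr=(-.25,-.049,0),fr=(-.198,-.098,.015),fl=(-.198,.098,.015),piv=(-.18,-.16,0))
px={"scene":dict(foot=(192.3,269.3),sl=(209.3,233.7),hole=(236.7,190.3),hr=(294,182.3),hl=(348.7,196),fr=(263.3,194.3),fl=(363,220.3),piv=(227.7,195.7)),
"side":dict(foot=(389.9,319),sl=(337.3,315.6),hole=(260.1,322.7),hl=(245.6,233.6),hr=(238.1,269.3),fr=(268.4,279.9),fl=(277.9,216.4),piv=(277.3,311.9))}
def f(p): return np.concatenate([(proj(n,W(p,[m[k] for k in d]))-np.array(list(d.values()))).ravel() for n,d in px.items()])
r=least_squares(f,[.6,.1,0],loss="soft_l1");print(r.x,r.cost)
for n in px:print(n,list(zip(px[n],proj(n,W(r.x,[m[k] for k in px[n]]))-np.array(list(px[n].values())))))
for k in m:print(k,W(r.x,m[k]).round(4))
print("handle",W(r.x,(-.25,0,0)))
print("bottle",onz("scene",(453,200),.15),onz("scene",(441,245),.01),"tip",onz("scene",(175,182),.065),"rack",onz("scene",(416,300),.05))
E
```

```text
[ 0.70000557  0.01677546 -0.05283149] 20.405430912259952
scene [('foot', array([-0.61529991,  0.28614377])), ('sl', array([-0.49930782,  0.19723659])), ('hole', array([-3.14837519,  2.87918472])), ('hr', array([1.45930722, 1.17599939])), ('hl', array([-3.89721923,  0.33884324])), ('fr', array([-2.55874974, -1.82581894])), ('fl', array([-0.01471733, -0.5677264 ])), ('piv', array([-0.71578525,  0.73422691]))]
side [('foot', array([-0.59817343, -0.75161561])), ('sl', array([-0.48016143, -0.81259428])), ('hole', array([-0.16846306, -0.28680937])), ('hl', array([0.62747662, 1.71704511])), ('hr', array([ 0.0701963 , -2.30940912])), ('fr', array([-1.06143219, -2.8790677 ])), ('fl', array([-0.23439642, -2.22676937])), ('piv', array([-0.63771449, -0.55998771]))]
foot [[ 0.6706 -0.1419  0.101 ]]
sl [[ 0.5962 -0.138   0.108 ]]
hole [[ 0.4868 -0.1322  0.095 ]]
hl [[0.4529 0.0789 0.115 ]]
hr [[ 0.4478 -0.019   0.115 ]]
fr [[ 0.4971 -0.0706  0.13  ]]
fl [[0.5075 0.1251 0.13  ]]
piv [[ 0.5118 -0.1335  0.115 ]]
handle [[0.45035439 0.02997719 0.115     ]]
bottle [0.43682306 0.27222573 0.15      ] [0.43967257 0.27729939 0.01      ] tip [ 0.46961334 -0.26776462  0.065     ] rack [0.5970923  0.24838957 0.05      ]
```

```bash
cat >> h.py <<'E'
P=np.array([0.7000,0.0168,-0.0528])
def tool():
    s=observe();y=R.from_rotvec(s["ee_rot"]).as_matrix()[:,1]
    return s,np.degrees(np.arctan2(y[1],y[0]))
def lidang(s): # from gripped handle
    q=R.from_euler("z",-P[2]).apply(s["position"]+[0,0,.0188]-[P[0],P[1],.115]);return np.arctan2(q[2],-q[0]),np.hypot(q[0],q[2]),q[1]
def handle(th): return W(P,(-.25*np.cos(th),0,.25*np.sin(th)))[0]
def plane(uv): # side pixel(s) -> machine x,z in rod plane
    c=CI["side"];uv=np.atleast_2d(uv);Rm=R.from_euler("z",-P[2])
    d=Rm.apply(R.from_rotvec(c["rotation"]).apply(np.c_[(uv[:,0]-c["cx"])/c["fx"],(uv[:,1]-c["cy"])/c["fy"],np.ones(len(uv))]))
    e=Rm.apply(c["eye"]-[P[0],P[1],.115]);k=(-.16-e[1])/d[:,1];q=e+d*k[:,None];return q[:,[0,2]]
def rod(th,save=None):
    im=get_image("side");
    if save: cv2.imwrite(save,im[...,::-1])
    h=cv2.cvtColor(im,cv2.COLOR_RGB2HSV);v,u=np.nonzero((h[...,0]<14)&(h[...,1]>170)&(h[...,2]>90))
    k=(u>150)&(u<480)&(v>60)&(v<345);q=plane(np.c_[u[k],v[k]])
    pv=.18*np.array([-np.cos(th),np.sin(th)]);r=q-pv;d=np.hypot(*r.T)
    out=[]
    for a,b in((.065,.105),(.15,.17)):
        m=(d>a)&(d<b)&~((np.abs(q[:,0]+.205)<.022)&(q[:,1]<-.012))
        if a>.1: m=m&(np.hypot(*(q-pv).T)>0)
        c=r[m].mean(0) if m.sum() else np.array([np.nan]*2);out.append((int(m.sum()),round(float(np.arctan2(-c[0],-c[1])),3)))
    return out # tilt robotward from vertical, by sleeve and by foot
E
python3 - <<'E'
from h import *
s,a=tool();print(a,s["position"],handle(0)-[0,0,.0188]-s["position"])
print(rod(0.0))
for t in(0,.3,.6,.9,1,1.1):print(t,handle(t)-handle(0))
E
```

```text
68.46395752542091 [0.22928018 0.58104994 0.22613552] [ 0.22106822 -0.55105607 -0.12993552]
[(125, -1.503), (9, -1.495)]
0 [0. 0. 0.]
0.3 [ 0.01115032 -0.00058928  0.07388005]
0.6 [ 0.04360524 -0.0023045   0.14116062]
0.9 [ 0.09446568 -0.00499243  0.19583173]
1 [ 0.11476427 -0.00606519  0.21036775]
1.1 [ 0.1364106  -0.00720918  0.22280184]
```

>>> drive_tool --increments '[{"grip": 0.12,"tx": 0.35,"ty": -0.7,"tz": 0.05,"turn": -1},{"grip": 0.12,"tx": 0.35,"ty": -0.7,"tz": 0.05,"turn": -1},{"grip": 0.12,"tx": 0.35,"ty": -0.7,"tz": 0.05,"turn": -1},{"grip": 0.12,"tx": 0.35,"ty": -0.7,"tz": 0.05,"turn": -1},{"grip": 0.12,"tx": 0.35,"ty": -0.7,"tz": 0.05,"turn": -1},{"grip": 0.12,"tx": 0.35,"ty": -0.7,"tz": 0.05,"turn": -1},{"grip": 0.12,"tx": 0.35,"ty": -0.7,"tz": 0.05,"turn": -1},{"grip": 0.12,"tx": 0.35,"ty": -0.7,"tz": 0.05,"turn": -1}]' --newtons 20

```text
clock: 1.0
position: [0.3707, 0.2985, 0.2467]
ee_rot: [-2.061, -2.371, 0.0]
force: [0.1, 0.2, 0.1]
width: 0.443
```

Run:
```python
from h import *
s,a=tool();print(s["clock"],a,-3.03-a,s["width"],s["position"],(handle(0)-[0,0,.0188]-s["position"])/.4)
```

```text
1.0 7.987701268824883 -11.017701268824883 0.44327408046149985 [0.37069803 0.2985266  0.2466773 ] [ 0.19912593 -0.67133184 -0.37619324]
```

>>> drive_tool --increments '[{"grip": 0.12,"tx": 0.199,"ty": -0.671,"tz": -0.05,"turn": -0.184},{"grip": 0.12,"tx": 0.199,"ty": -0.671,"tz": -0.05,"turn": -0.184},{"grip": 0.12,"tx": 0.199,"ty": -0.671,"tz": -0.05,"turn": -0.184},{"grip": 0.12,"tx": 0.199,"ty": -0.671,"tz": -0.05,"turn": -0.184},{"grip": 0.12,"tx": 0.199,"ty": -0.671,"tz": -0.05,"turn": -0.184},{"grip": 0.12,"tx": 0.199,"ty": -0.671,"tz": -0.05,"turn": -0.184},{"grip": 0.12,"tx": 0.199,"ty": -0.671,"tz": -0.05,"turn": -0.184},{"grip": 0.12,"tx": 0.199,"ty": -0.671,"tz": -0.1,"turn": -0.184},{"grip": 0.12,"tx": 0.199,"ty": -0.671,"tz": -0.2,"turn": -0.184},{"grip": 0.12,"tx": 0.199,"ty": -0.671,"tz": -0.3,"turn": -0.184},{"grip": 0.12,"tx": 0.199,"ty": -0.671,"tz": -0.376,"turn": -0.184},{"grip": 0.12,"tx": 0.199,"ty": -0.671,"tz": -0.376,"turn": -0.184}]'

```text
clock: 2.2
position: [0.4476, 0.0317, 0.0932]
ee_rot: [-2.272, -2.164, 0.009]
force: [-0.4, -0.5, 1.3]
width: 0.442
```

Run:
```python
from h import *
s,a=tool();print(s["clock"],a,s["width"],s["position"],s["force"],handle(0)-[0,0,.0188]-s["position"])
im=get_image("side")[130:330,180:440];cv2.imwrite("pics/g1.png",cv2.resize(im[...,::-1],None,fx=3,fy=3))
```

```text
2.2 -2.7699266343442757 0.4416798457828535 [0.44764025 0.03167145 0.09317718] [-0.36650413 -0.50217932  1.29908719] [ 0.00270815 -0.00167758  0.00302282]
```

View pics/g1.png

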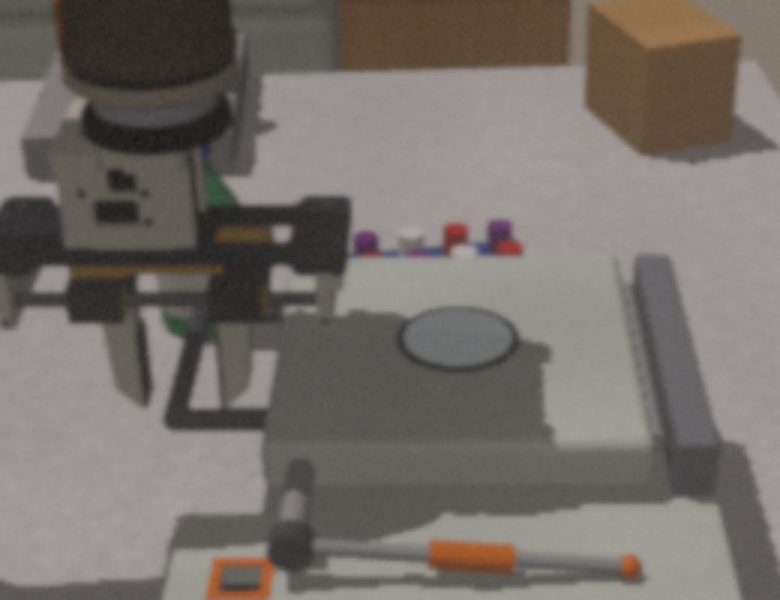

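>>> drive_tool --increments '[{"grip": 1,"tx": 0.007,"ty": 0,"tz": 0.007,"turn": 0},{"grip": 1,"tx": 0.007,"ty": 0,"tz": 0.007,"turn": 0},{"grip": 1,"tx": 0.007,"ty": 0,"tz": 0.007,"turn": 0},{"grip": 1,"tx": 0.007,"ty": 0,"tz": 0.007,"turn": 0},{"grip": 1,"tx": 0.007,"ty": 0,"tz": 0.007,"turn": 0},{"grip": 1,"tx": 0.007,"ty": 0,"tz": 0.007,"turn": 0}]'

```text
clock: 2.85
position: [0.4506, 0.0318, 0.0985]
ee_rot: [-2.272, -2.163, 0.007]
force: [-7.0, 0.3, 9.6]
width: 0.121
```

Run:
```python
from h import *
s,a=tool();print(s["clock"],a,s["width"]*92,s["position"],s["force"],handle(0)-[0,0,.0188]-s["position"])
for t in np.arange(0,1.3,.1):print(round(t,2),((handle(t)-handle(0))/.4).round(3))
```

```text
2.85 -2.820464558797137 11.167463477816938 [0.45058231 0.03181271 0.09845098] [-6.96852894  0.2972527   9.59364923] [-0.00023391 -0.00181885 -0.00225098]
0.0 [0. 0. 0.]
0.1 [ 0.003 -0.     0.062]
0.2 [ 0.012 -0.001  0.124]
0.3 [ 0.028 -0.001  0.185]
0.4 [ 0.049 -0.003  0.243]
0.5 [ 0.076 -0.004  0.3  ]
0.6 [ 0.109 -0.006  0.353]
0.7 [ 0.147 -0.008  0.403]
0.8 [ 0.189 -0.01   0.448]
0.9 [ 0.236 -0.012  0.49 ]
1.0 [ 0.287 -0.015  0.526]
1.1 [ 0.341 -0.018  0.557]
1.2 [ 0.398 -0.021  0.583]
```

>>> drive_tool --increments '[{"grip": 1,"tx": 0.003,"ty": 0,"tz": 0.062},{"grip": 1,"tx": 0.012,"ty": 0,"tz": 0.124},{"grip": 1,"tx": 0.028,"ty": -0.001,"tz": 0.185},{"grip": 1,"tx": 0.049,"ty": -0.003,"tz": 0.243},{"grip": 1,"tx": 0.076,"ty": -0.004,"tz": 0.3},{"grip": 1,"tx": 0.109,"ty": -0.006,"tz": 0.353},{"grip": 1,"tx": 0.147,"ty": -0.008,"tz": 0.403},{"grip": 1,"tx": 0.189,"ty": -0.01,"tz": 0.448},{"grip": 1,"tx": 0.236,"ty": -0.012,"tz": 0.49},{"grip": 1,"tx": 0.287,"ty": -0.015,"tz": 0.526},{"grip": 1,"tx": 0.33,"ty": -0.017,"tz": 0.551}]'

```text
invalid input
```

Run:
```python
from h import *
for i in range(16):
    s,a=tool();l=lidang(s);print(round(s["clock"],2),np.round(l,4),rod(l[0],"pics/up.png" if i==0 else None),s["force"].round(1))
```

```text
2.85 [0.009  0.2499 0.0018] [(138, -1.482), (11, -1.483)] [-7.   0.3  9.6]
2.9 [0.009  0.2499 0.0018] [(145, -1.481), (9, -1.482)] [-6.1  1.8 10.9]
2.95 [0.009  0.2499 0.0018] [(140, -1.479), (10, -1.48)] [-6.3  1.   9.6]
3.0 [0.009  0.2499 0.0018] [(140, -1.479), (10, -1.482)] [-6.2  1.5 10.2]
3.05 [0.009  0.2499 0.0018] [(142, -1.481), (12, -1.481)] [-5.9  2.2 10.1]
3.1 [0.009  0.2499 0.0018] [(137, -1.48), (9, -1.482)] [-6.4  0.9 10. ]
3.15 [0.009  0.2499 0.0018] [(147, -1.48), (13, -1.477)] [-5.9  1.2 10.2]
3.2 [0.0091 0.2499 0.0019] [(139, -1.483), (13, -1.48)] [-5.6  1.7  9.7]
3.25 [0.009  0.2499 0.0018] [(139, -1.482), (9, -1.48)] [-6.4  0.8 10.3]
3.3 [0.009  0.2499 0.0018] [(138, -1.481), (8, -1.48)] [-6.6  0.5  9. ]
3.35 [0.009  0.2499 0.0018] [(140, -1.481), (10, -1.481)] [-6.   1.2 10.1]
3.4 [0.009  0.2499 0.0018] [(142, -1.482), (8, -1.48)] [-6.1  1.1  9.6]
3.45 [0.009  0.2499 0.0018] [(136, -1.481), (11, -1.479)] [-6.5  1.2  9.5]
3.5 [0.0091 0.2499 0.0018] [(131, -1.484), (10, -1.481)] [-5.5  1.5  9.6]
3.55 [0.009  0.2499 0.0018] [(143, -1.48), (8, -1.481)] [-6.5  1.1 10.2]
3.6 [0.009  0.2499 0.0018] [(140, -1.481), (11, -1.48)] [-6.   1.3 10.1]
```

View pics/up.png

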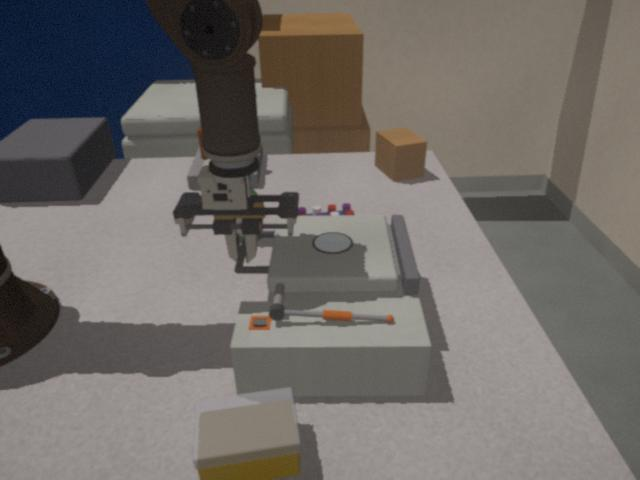

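>>> drive_tool --increments '[{"grip": 1,"tx": 0.003,"ty": 0,"tz": 0.062,"turn": 0},{"grip": 1,"tx": 0.012,"ty": 0,"tz": 0.124,"turn": 0},{"grip": 1,"tx": 0.028,"ty": -0.001,"tz": 0.185,"turn": 0},{"grip": 1,"tx": 0.049,"ty": -0.003,"tz": 0.243,"turn": 0},{"grip": 1,"tx": 0.076,"ty": -0.004,"tz": 0.3,"turn": 0},{"grip": 1,"tx": 0.109,"ty": -0.006,"tz": 0.353,"turn": 0},{"grip": 1,"tx": 0.147,"ty": -0.008,"tz": 0.403,"turn": 0},{"grip": 1,"tx": 0.189,"ty": -0.01,"tz": 0.448,"turn": 0},{"grip": 1,"tx": 0.236,"ty": -0.012,"tz": 0.49,"turn": 0},{"grip": 1,"tx": 0.287,"ty": -0.015,"tz": 0.526,"turn": 0},{"grip": 1,"tx": 0.33,"ty": -0.017,"tz": 0.551,"turn": 0}]'

```text
clock: 4.75
position: [0.5812, 0.0245, 0.3211]
ee_rot: [-2.27, -2.161, 0.009]
force: [-10.9, 0.1, 11.7]
width: 0.121
```

Run:
```python
from h import *
for i in range(16):
    s,a=tool();l=lidang(s);print(round(s["clock"],2),np.round(l,4),rod(l[0],"pics/up.png" if i==0 else None),s["force"].round(1))
```

```text
4.75 [1.0839 0.2545 0.0015] [(225, 0.088), (6, 0.054)] [-10.9   0.1  11.7]
4.8 [1.0966 0.2542 0.0014] [(234, 0.091), (9, 0.067)] [-9.8  0.1 22.3]
4.85 [1.0934 0.2542 0.0014] [(229, 0.082), (11, 0.141)] [-10.8   0.9  20.6]
4.9 [1.0903 0.2542 0.0014] [(222, 0.088), (12, 0.057)] [-10.6   0.4  18.5]
4.95 [1.0885 0.2542 0.0014] [(223, 0.071), (9, 0.057)] [-9.2 -0.1 18.2]
5.0 [1.0876 0.2542 0.0014] [(230, 0.074), (8, 0.054)] [-9.9 -0.7 16.9]
5.05 [1.087  0.2542 0.0014] [(239, 0.077), (8, 0.174)] [-9.3 -0.5 17.1]
5.1 [1.0869 0.2542 0.0014] [(226, 0.079), (7, 0.051)] [-7.8 -1.3 16.3]
5.15 [1.0867 0.2542 0.0014] [(232, 0.078), (10, 0.146)] [-9.2 -1.2 16.5]
5.2 [1.0866 0.2542 0.0014] [(230, 0.077), (9, 0.161)] [-9.   0.1 16.8]
5.25 [1.0865 0.2542 0.0014] [(236, 0.091), (8, 0.055)] [-9.3 -0.5 16.7]
5.3 [1.0866 0.2542 0.0014] [(230, 0.089), (9, 0.15)] [-8.8 -0.9 16.6]
5.35 [1.0866 0.2542 0.0014] [(229, 0.089), (6, 0.055)] [-9.3 -0.6 17.4]
5.4 [1.0865 0.2542 0.0015] [(237, 0.088), (11, 0.052)] [-10.   -0.2  17.6]
5.45 [1.0865 0.2542 0.0014] [(224, 0.081), (9, 0.16)] [-9.3  0.3 16.7]
5.5 [1.0864 0.2542 0.0014] [(235, 0.078), (9, 0.054)] [-8.1 -0.5 16.3]
```

Run:
```python
import cv2
im=cv2.imread("pics/up.png")[130:360,190:450];cv2.imwrite("pics/up2.png",cv2.resize(im,None,fx=2.6,fy=2.6,interpolation=cv2.INTER_CUBIC))
```

```text
(no output)
```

View pics/up2.png

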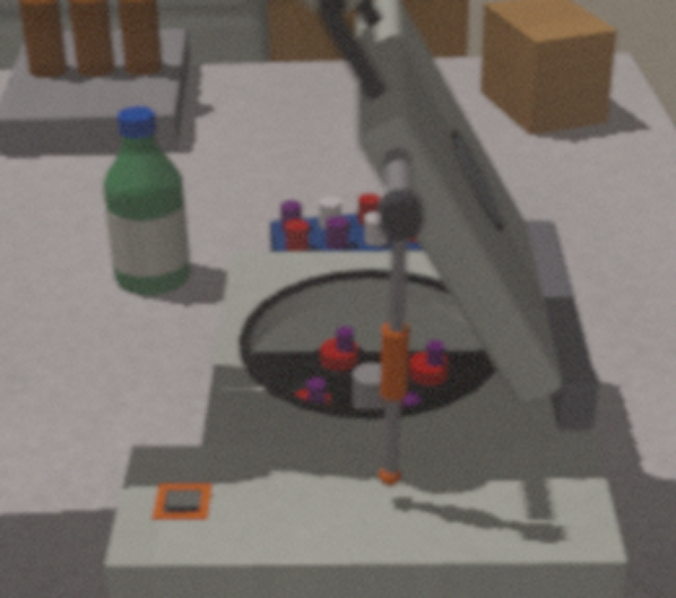

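>>> drive_tool --increments '[{"grip": 1,"tx": -0.03,"ty": 0,"tz": -0.016,"turn": 0},{"grip": 1,"tx": -0.057,"ty": 0,"tz": -0.034,"turn": 0},{"grip": 1,"tx": -0.057,"ty": 0,"tz": -0.034,"turn": 0},{"grip": 1,"tx": -0.057,"ty": 0,"tz": -0.034,"turn": 0},{"grip": 1,"tx": 0.053,"ty": 0,"tz": 0.025,"turn": 0}]'

```text
clock: 6.05
position: [0.5928, 0.0232, 0.3269]
ee_rot: [-2.264, -2.15, 0.026]
force: [1.1, -8.9, -11.7]
width: 0.121
```

Run:
```python
from h import *
for i in range(9):
    s,a=tool();l=lidang(s);print(round(s["clock"],2),np.round(l,4),rod(l[0],f"pics/t{i}.png"),s["force"].round(1))
```

```text
6.05 [1.1354e+00 2.5450e-01 7.0000e-04] [(180, 0.168), (0, nan)] [  1.1  -8.9 -11.7]
6.1 [1.1919e+00 2.5470e-01 8.0000e-04] [(179, 0.227), (6, 0.173)] [ 6.3 -1.3  2.2]
6.15 [1.1917e+00 2.5450e-01 9.0000e-04] [(162, 0.219), (8, 0.131)] [-0.6 -0.6  5.9]
6.2 [1.1875e+00 2.5460e-01 9.0000e-04] [(162, 0.215), (9, 0.109)] [-2.2 -2.   2.6]
6.25 [1.1841e+00 2.5460e-01 9.0000e-04] [(156, 0.191), (10, 0.095)] [-1.1 -2.4  2.3]
6.3 [1.1814e+00 2.5460e-01 9.0000e-04] [(163, 0.207), (10, 0.195)] [-0.2 -4.1  1.9]
6.35 [1.1798e+00 2.5460e-01 9.0000e-04] [(171, 0.218), (9, 0.09)] [-1.7 -4.9  2. ]
6.4 [1.1787e+00 2.5460e-01 9.0000e-04] [(160, 0.187), (10, 0.089)] [-1.3 -5.6  2. ]
6.45 [1.1781e+00 2.5460e-01 1.0000e-03] [(156, 0.209), (10, 0.088)] [-1.  -6.2  1.9]
```

```bash
cat >> h.py <<'E'
def rod2(im): # rgb -> sleeve xz, foot xz (machine), tilt robotward, implied pivot
    h=cv2.cvtColor(im,cv2.COLOR_RGB2HSV);m=((h[...,0]<16)&(h[...,1]>140)&(h[...,2]>60)).astype(np.uint8)
    m[:,:150]=0;m[:,480:]=0;m[:120]=0;m[350:]=0;m[:,:250][:200]=0
    n,lab,st,c=cv2.connectedComponentsWithStats(m,connectivity=8);L=[]
    for i in range(1,n):
        if st[i,4]<4: continue
        q=plane(c[i])[0];L.append((int(st[i,4]),c[i].round(1).tolist(),q.round(4).tolist()))
    return L
E
python3 - <<'E'
from h import *
for f in("up","t0","t1","t2","t4","t8"):print(f,rod2(cv2.imread(f"pics/{f}.png")[...,::-1]))
E
```

```text
up [(24, [331.2, 206.9], [-0.103, 0.1646]), (26, [303.4, 217.4], [-0.1379, 0.1501]), (352, [344.8, 270.2], [-0.0852, 0.0693]), (87, [318.6, 266.7], [-0.12, 0.0753]), (6, [305.3, 281.2], [-0.1383, 0.0519]), (23, [338.9, 313.0], [-0.0926, -0.0038]), (131, [259.9, 322.0], [-0.2051, -0.0193])]
t0 [(24, [331.3, 207.0], [-0.103, 0.1644]), (28, [303.8, 217.1], [-0.1374, 0.1505]), (317, [344.7, 269.4], [-0.0853, 0.0708]), (77, [318.9, 266.9], [-0.1197, 0.075]), (8, [305.5, 281.0], [-0.138, 0.0521]), (12, [335.2, 311.2], [-0.0978, -0.0004]), (116, [259.7, 322.9], [-0.2054, -0.0208])]
t1 [(21, [331.4, 206.6], [-0.1029, 0.165]), (40, [348.8, 215.0], [-0.0812, 0.1531]), (25, [303.6, 217.2], [-0.1375, 0.1504]), (313, [348.1, 265.5], [-0.0809, 0.077]), (77, [318.5, 266.7], [-0.1201, 0.0754]), (8, [305.5, 281.1], [-0.138, 0.0519]), (23, [337.5, 307.0], [-0.0946, 0.0071]), (112, [259.7, 323.0], [-0.2055, -0.0212])]
t2 [(22, [331.4, 206.7], [-0.1028, 0.1649]), (47, [349.0, 215.2], [-0.0809, 0.1527]), (24, [303.4, 217.3], [-0.1378, 0.1502]), (294, [350.8, 265.2], [-0.0773, 0.0774]), (75, [318.4, 266.4], [-0.1203, 0.0759]), (8, [305.5, 281.0], [-0.138, 0.0521]), (23, [342.3, 307.3], [-0.0879, 0.0063]), (113, [259.5, 323.1], [-0.2057, -0.0213])]
t4 [(20, [331.4, 206.7], [-0.1029, 0.1648]), (37, [348.9, 215.0], [-0.0811, 0.153]), (24, [303.5, 217.0], [-0.1378, 0.1506]), (278, [351.9, 265.2], [-0.0759, 0.0773]), (77, [318.5, 267.0], [-0.1202, 0.0749]), (9, [305.7, 281.1], [-0.1378, 0.0519]), (27, [346.0, 308.0], [-0.0828, 0.005]), (111, [259.8, 323.1], [-0.2053, -0.0212])]
t8 [(21, [331.5, 206.6], [-0.1028, 0.1649]), (21, [348.2, 214.8], [-0.0819, 0.1534]), (27, [303.6, 217.3], [-0.1376, 0.1502]), (287, [351.5, 265.6], [-0.0763, 0.0767]), (81, [318.6, 266.9], [-0.12, 0.0751]), (8, [305.1, 281.1], [-0.1385, 0.0519]), (25, [346.1, 308.2], [-0.0825, 0.0047]), (113, [259.6, 323.1], [-0.2056, -0.0212])]
```

```bash
python3 - <<'E'
from h import *
T=np.array([.4476,.0317,.0932]);yaw=np.radians(-2.77);Rm=R.from_euler("z",-yaw);c=CI["side"];e=Rm.apply(c["eye"]-T)
pts=dict(blkTR=(350,198),blkTL=(297,200),blkBR=(350,262),blkBL=(297,262),LblkTL=(2,200),LblkBL=(0,268),colR=(200,160),colL=(62,160),colTop=(140,110),railTopMid=(250,207),railBot=(250,245),carrR=(270,318),carrL=(215,318),tipR=(330,318),discR=(230,115),discL=(85,115),armR=(240,60),armL=(60,60))
for k,(u,v) in pts.items():
    u=180+u/3;v=130+v/3
    d=Rm.apply(R.from_rotvec(c["rotation"]).apply([(u-c["cx"])/c["fx"],(v-c["cy"])/c["fy"],1]))
    print(k,[(e+d*((w-e[1])/d[1]))[[0,2]].round(3).tolist() for w in(-.0,-.02,-.037)])
s,a=tool();print(s["clock"],s["position"],lidang(s),a)
E
cp pics/t0.png pics/x.png
python3 - <<'E'
import cv2
im=cv2.imread("pics/t8.png")[0:330,170:470];cv2.imwrite("pics/x.png",cv2.resize(im,None,fx=1.8,fy=1.8,interpolation=cv2.INTER_CUBIC))
E
```

```text
blkTR [[0.097, 0.121], [0.098, 0.131], [0.099, 0.139]]
blkTL [[0.069, 0.12], [0.071, 0.13], [0.073, 0.139]]
blkBR [[0.096, 0.083], [0.097, 0.094], [0.098, 0.103]]
blkBL [[0.067, 0.083], [0.069, 0.094], [0.071, 0.103]]
LblkTL [[-0.085, 0.122], [-0.078, 0.132], [-0.073, 0.14]]
LblkBL [[-0.092, 0.081], [-0.086, 0.092], [-0.08, 0.102]]
colR [[0.021, 0.144], [0.024, 0.153], [0.027, 0.161]]
colL [[-0.05, 0.144], [-0.045, 0.153], [-0.041, 0.161]]
colTop [[-0.007, 0.171], [-0.003, 0.18], [0.0, 0.187]]
railTopMid [[0.044, 0.116], [0.047, 0.126], [0.049, 0.135]]
railBot [[0.043, 0.094], [0.045, 0.104], [0.048, 0.114]]
carrR [[0.05, 0.048], [0.053, 0.06], [0.055, 0.07]]
carrL [[0.02, 0.049], [0.024, 0.061], [0.027, 0.071]]
tipR [[0.083, 0.048], [0.085, 0.06], [0.086, 0.07]]
discR [[0.038, 0.168], [0.041, 0.177], [0.043, 0.184]]
discL [[-0.035, 0.169], [-0.03, 0.178], [-0.026, 0.185]]
armR [[0.045, 0.198], [0.048, 0.206], [0.05, 0.212]]
armL [[-0.044, 0.198], [-0.039, 0.206], [-0.034, 0.213]]
6.5 [0.60269406 0.02289127 0.3313902 ] (np.float64(1.1778329462984134), np.float64(0.2545959137422011), np.float64(0.00094741475905271)) -2.933848905041662
```

View pics/x.png

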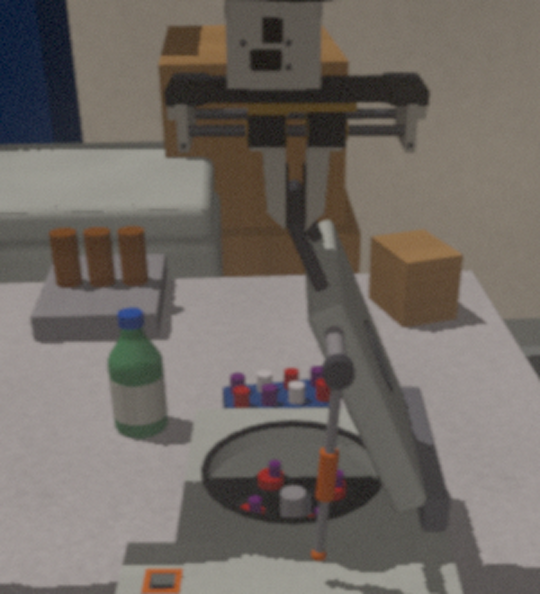

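```bash
cat >> h.py <<'E'
def goal(mx,my,z): # print normalised shift for TCP at machine x,y and world z
    s=observe();g=W(P,(mx,my,0))[0];g[2]=z;return ((g-s["position"])/.4).round(3)
E
python3 - <<'E'
from h import *
print(goal(.052,-.172,.40),goal(.052,-.172,.139),W(P,(.052,-.172,0)),plane((358.3,205.6)))
E
```

```text
[ 0.35  -0.451  0.172] [ 0.35  -0.451 -0.481] [[ 0.74285015 -0.15770463  0.115     ]] [[-0.06968725  0.16610628]]
```

>>> drive_tool --increments '[{"grip": 0.2,"tx": 0,"ty": 0,"tz": 0,"turn": 0},{"grip": 0.2,"tx": 0,"ty": 0,"tz": 0,"turn": 0},{"grip": 0.2,"tx": 0,"ty": 0,"tz": 0,"turn": 0},{"grip": 0.2,"tx": 0,"ty": 0,"tz": 0.06,"turn": 0},{"grip": 0.2,"tx": 0,"ty": 0,"tz": 0.12,"turn": 0},{"grip": 0.2,"tx": 0,"ty": 0,"tz": 0.2,"turn": 0}]'

```text
clock: 7.1
position: [0.602, 0.0236, 0.4113]
ee_rot: [-2.273, -2.161, 0.008]
force: [0.6, -0.8, -0.3]
width: 0.398
```

Run:
```python
from h import *
s,a=tool();print(s["clock"],s["position"],s["force"],a)
print(goal(.052,-.172,.40),goal(.052,-.172,.139))
im=get_image("side");cv2.imwrite("pics/r.png",im[...,::-1]);print(rod2(im))
```

```text
7.1 [0.60203212 0.02357707 0.41133864] [ 0.63768263 -0.83215299 -0.28046689] -2.8906293784821457
[ 0.352 -0.453 -0.028] [ 0.352 -0.453 -0.681]
[(23, [331.3, 207.0], [-0.103, 0.1644]), (33, [348.4, 216.1], [-0.0816, 0.1514]), (24, [303.7, 216.9], [-0.1375, 0.1508]), (286, [351.5, 265.8], [-0.0764, 0.0765]), (76, [318.3, 266.6], [-0.1204, 0.0756]), (9, [305.7, 280.9], [-0.1378, 0.0523]), (27, [346.1, 308.3], [-0.0825, 0.0045]), (133, [259.6, 322.1], [-0.2054, -0.0194])]
```

>>> drive_tool --increments '[{"grip": 1,"tx": 0.352,"ty": -0.453,"tz": -0.02,"turn": 0},{"grip": 1,"tx": 0.352,"ty": -0.453,"tz": -0.02,"turn": 0},{"grip": 1,"tx": 0.352,"ty": -0.453,"tz": -0.02,"turn": 0},{"grip": 1,"tx": 0.352,"ty": -0.453,"tz": -0.02,"turn": 0},{"grip": 1,"tx": 0.352,"ty": -0.453,"tz": -0.02,"turn": 0},{"grip": 1,"tx": 0.352,"ty": -0.453,"tz": -0.02,"turn": 0},{"grip": 1,"tx": 0.352,"ty": -0.453,"tz": -0.02,"turn": 0},{"grip": 1,"tx": 0.352,"ty": -0.453,"tz": -0.12,"turn": 0},{"grip": 1,"tx": 0.352,"ty": -0.453,"tz": -0.22,"turn": 0},{"grip": 1,"tx": 0.352,"ty": -0.453,"tz": -0.32,"turn": 0},{"grip": 1,"tx": 0.352,"ty": -0.453,"tz": -0.42,"turn": 0},{"grip": 1,"tx": 0.352,"ty": -0.453,"tz": -0.42,"turn": 0}]'

```text
clock: 8.35
position: [0.7418, -0.1539, 0.2441]
ee_rot: [-2.267, -2.161, 0.004]
force: [-1.0, 0.0, -0.4]
width: 0.003
```

Run:
```python
from h import *
s,a=tool();print(s["clock"],s["position"],s["force"],a)
print(goal(.052,-.172,.139))
im=get_image("side");cv2.imwrite("pics/r.png",im[...,::-1]);
sc=get_image("scene")
A=cv2.resize(im[60:340,180:480],None,fx=1.33,fy=1.33);B=cv2.resize(sc[100:380,120:420],None,fx=1.33,fy=1.33)
cv2.imwrite("pics/r2.png",np.hstack([A,B])[...,::-1])
```

```text
8.35 [ 0.74180886 -0.15390656  0.24405914] [-1.03553821  0.01151173 -0.36433693] -2.739348470385447
[ 0.003 -0.009 -0.263]
```

View pics/r2.png

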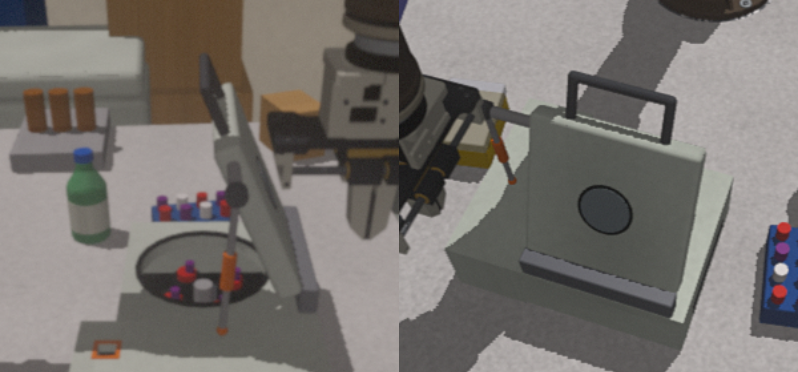

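>>> drive_tool --increments '[{"grip": 1,"tx": 0.01,"ty": -0.009,"tz": -0.1,"turn": -0.005},{"grip": 1,"tx": 0.01,"ty": -0.009,"tz": -0.2,"turn": -0.005},{"grip": 1,"tx": 0.01,"ty": -0.009,"tz": -0.25,"turn": -0.005},{"grip": 1,"tx": 0.01,"ty": -0.009,"tz": -0.262,"turn": -0.005}]'

```text
clock: 8.85
position: [0.749, -0.1589, 0.1464]
ee_rot: [-2.278, -2.161, -0.004]
force: [0.4, -0.1, 0.5]
width: 0.003
```

Run:
```python
from h import *
s,a=tool();print(s["clock"],s["position"],s["force"],a,goal(.052,-.172,.139))
im=get_image("side")
cv2.imwrite("pics/d.png",cv2.resize(im[120:345,310:470],None,fx=2.6,fy=2.6,interpolation=cv2.INTER_CUBIC)[...,::-1])
```

```text
8.85 [ 0.74899116 -0.15892111  0.14641379] [ 0.39674407 -0.10879529  0.48252878] -3.01575230150042 [-0.015  0.003 -0.019]
```

View pics/d.png

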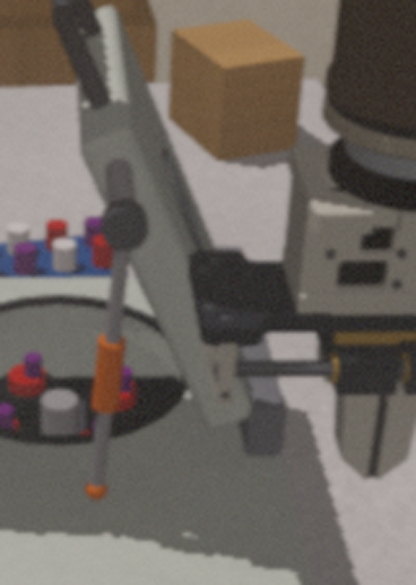

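Run:
```python
from h import *
def pl(u,v,y):
    c=CI["side"];Rm=R.from_euler("z",-P[2]);d=Rm.apply(R.from_rotvec(c["rotation"]).apply([(u-c["cx"])/c["fx"],(v-c["cy"])/c["fy"],1]));e=Rm.apply(c["eye"]-[P[0],P[1],.115]);return (e+d*(y-e[1])/d[1]).round(4)
f=lambda u,v,y:pl(310+u/2.6,120+v/2.6,y)
print("topback",f(195,252,-.157),"topfront",f(195,287,-.190),"mid",f(197,268,-.173),"frontbot",f(200,340,-.19),"brk bottom",f(225,405,-.173),"col L",f(285,290,-.211),"fingertip",f(370,475,-.173))
print("knob l r t b",f(103,222,-.17),f(147,222,-.17),f(125,200,-.17),f(125,250,-.17),"foot",f(96,492,-.16))
s,a=tool();print("tcp machine",R.from_euler("z",-P[2]).apply(s["position"]-[P[0],P[1],.115]))
```

```text
topback [-0.0355 -0.157   0.1483] topfront [-0.0388 -0.19    0.148 ] mid [-0.0362 -0.173   0.1485] frontbot [-0.0348 -0.19    0.1189] brk bottom [-0.0177 -0.173   0.069 ] col L [-0.0014 -0.211   0.1585] fingertip [ 0.0611 -0.173   0.0235]
knob l r t b [-0.0809 -0.17    0.1717] [-0.0604 -0.17    0.1715] [-0.0709 -0.17    0.183 ] [-0.0703 -0.17    0.1568] foot [-0.0814 -0.16    0.0029]
tcp machine [ 0.05858839 -0.17326711  0.03214609]
```

>>> drive_tool --increments '[{"grip": 1,"tx": 0,"ty": 0.033,"tz": 0.005,"turn": 0},{"grip": 1,"tx": 0,"ty": 0.033,"tz": 0.005,"turn": 0},{"grip": 1,"tx": -0.07,"ty": 0.036,"tz": 0.005,"turn": 0},{"grip": 1,"tx": -0.135,"ty": 0.04,"tz": 0.005,"turn": 0},{"grip": 1,"tx": -0.135,"ty": 0.04,"tz": 0.005,"turn": 0}]'

```text
clock: 9.4
position: [0.6933, -0.1431, 0.1508]
ee_rot: [-2.28, -2.161, -0.005]
force: [-1.4, -0.4, -4.5]
width: 0.005
```

```bash
cat >> h.py <<'E'
def tcpm():
    s,a=tool();m=R.from_euler("z",-P[2]).apply(s["position"]-[P[0],P[1],.115]);print(round(s["clock"],2),"tcp_m",m.round(4),"F",s["force"].round(1),round(a,2));return m
E
python3 - <<'E'
from h import *
tcpm()
im=get_image("side");cv2.imwrite("pics/e.png",im[...,::-1]);print([l for l in rod2(im) if l[0]>8])
E
```

```text
9.4 tcp_m [ 0.0017 -0.1601  0.0358] F [-1.4 -0.4 -4.5] -3.07
[(19, [330.5, 206.9], [-0.1039, 0.1645]), (26, [303.6, 217.3], [-0.1376, 0.1502]), (239, [298.7, 260.3], [-0.146, 0.0857]), (86, [318.9, 267.0], [-0.1195, 0.0748]), (103, [353.1, 272.6], [-0.074, 0.0655]), (10, [305.4, 281.5], [-0.1382, 0.0513]), (10, [268.3, 296.7], [-0.19, 0.0259]), (91, [260.1, 324.3], [-0.205, -0.0236])]
```

Run:
```python
import cv2
im=cv2.imread("pics/e.png")[140:345,240:460];cv2.imwrite("pics/e2.png",cv2.resize(im,None,fx=2.8,fy=2.8,interpolation=cv2.INTER_CUBIC))
```

```text
(no output)
```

View pics/e2.png

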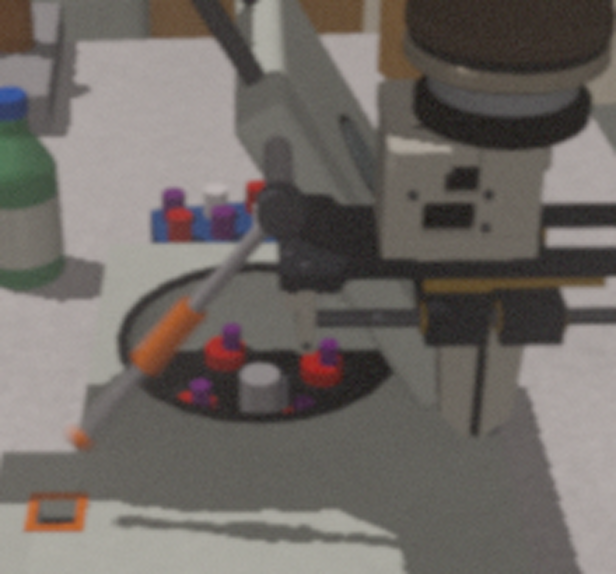

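>>> drive_tool --increments '[{"grip": 1,"tx": 0.012,"ty": 0,"tz": -0.005,"turn": 0},{"grip": 1,"tx": 0.012,"ty": 0,"tz": -0.035,"turn": 0},{"grip": 1,"tx": 0.012,"ty": 0,"tz": -0.035,"turn": 0},{"grip": 1,"tx": -0.02,"ty": 0,"tz": -0.035,"turn": 0},{"grip": 1,"tx": -0.05,"ty": 0.002,"tz": -0.035,"turn": 0},{"grip": 1,"tx": -0.05,"ty": 0.002,"tz": -0.035,"turn": 0}]'

```text
clock: 10.05
position: [0.6741, -0.1424, 0.1364]
ee_rot: [-2.28, -2.161, -0.005]
force: [0.3, 0.2, 0.4]
width: 0.007
```

```bash
cat >> h.py <<'E'
def st(save=None):
    tcpm();im=get_image("side")
    if save: cv2.imwrite(save,im[...,::-1])
    h=cv2.cvtColor(im,cv2.COLOR_RGB2HSV);m=((h[...,0]>3)&(h[...,0]<15)&(h[...,1]>150)&(h[...,2]>70)).astype(np.uint8)
    m[:,:180]=0;m[:,400:]=0;m[:200]=0;m[345:]=0
    n,lab,s_,c=cv2.connectedComponentsWithStats(m);L=[(int(s_[i,4]),*plane(c[i])[0].round(4)) for i in range(1,n) if s_[i,4]>6]
    print(L)
    for a in L:
        for b in L:
            v=np.array(b[1:])-a[1:];d=np.hypot(*v)
            if a[0]>120 and .066<d<.084:
                pv=np.array(a[1:])-v/d*.085;r=np.hypot(*pv)
                if .165<r<.195: print("  foot",b[1:],"tilt",round(np.arctan2(-v[0],-v[1]),3),"piv",pv.round(4),"r",r.round(4),"theta",np.arctan2(pv[1],-pv[0]).round(3))
E
python3 - <<'E'
from h import *
st("pics/f.png")
E
```

```text
10.05 tcp_m [-0.0175 -0.1603  0.0214] F [0.3 0.2 0.4] -3.06
[(206, np.float64(-0.1607), np.float64(0.0811)), (9, np.float64(-0.2086), np.float64(0.0221)), (17, np.float64(-0.1923), np.float64(-0.0158)), (59, np.float64(-0.21), np.float64(-0.0266))]
  foot (np.float64(-0.2086), np.float64(0.0221)) tilt 0.682 piv [-0.1071  0.1471] r 0.182 theta 0.941
```

Run:
```python
from h import *
st();st();st("pics/f2.png")
```

```text
10.1 tcp_m [-0.0167 -0.1601  0.0217] F [ 1.2  0.4 -0.1] -3.05
[(183, np.float64(-0.1552), np.float64(0.075)), (82, np.float64(-0.2051), np.float64(-0.0242))]
10.15 tcp_m [-0.016  -0.16    0.0217] F [ 2.6 -0.6 -1.2] -3.02
[(228, np.float64(-0.1486), np.float64(0.0701)), (17, np.float64(-0.1855), np.float64(0.0056)), (80, np.float64(-0.2058), np.float64(-0.0243))]
  foot (np.float64(-0.1855), np.float64(0.0056)) tilt 0.52 piv [-0.1064  0.1439] r 0.1789 theta 0.934
10.2 tcp_m [-0.0158 -0.16    0.0217] F [ 1.6 -0.8 -2.3] -3.01
[(230, np.float64(-0.1488), np.float64(0.0702)), (18, np.float64(-0.1853), np.float64(0.0054)), (79, np.float64(-0.2057), np.float64(-0.0243))]
  foot (np.float64(-0.1853), np.float64(0.0054)) tilt 0.513 piv [-0.1071  0.1443] r 0.1797 theta 0.932
```

>>> drive_tool --increments '[{"grip": 1,"tx": -0.008,"ty": 0,"tz": -0.006,"turn": 0},{"grip": 1,"tx": -0.0155,"ty": 0.001,"tz": -0.012,"turn": 0},{"grip": 1,"tx": -0.023,"ty": 0.001,"tz": -0.019,"turn": 0},{"grip": 1,"tx": -0.031,"ty": 0.002,"tz": -0.025,"turn": 0},{"grip": 1,"tx": -0.039,"ty": 0.002,"tz": -0.032,"turn": 0},{"grip": 1,"tx": -0.046,"ty": 0.002,"tz": -0.039,"turn": 0}]'

```text
clock: 10.85
position: [0.657, -0.1412, 0.1209]
ee_rot: [2.278, 2.162, 0.007]
force: [0.9, -0.3, -2.1]
width: 0.007
```

Run:
```python
from h import *
st();st();st("pics/f3.png")
```

```text
10.85 tcp_m [-0.0346 -0.16    0.0059] F [ 0.9 -0.3 -2.1] -3.01
[(190, np.float64(-0.166), np.float64(0.0551)), (17, np.float64(-0.2026), np.float64(-0.0106)), (11, np.float64(-0.192), np.float64(-0.0135)), (61, np.float64(-0.2098), np.float64(-0.0263))]
  foot (np.float64(-0.2026), np.float64(-0.0106)) tilt 0.508 piv [-0.1246  0.1294] r 0.1796 theta 0.804
  foot (np.float64(-0.192), np.float64(-0.0135)) tilt 0.362 piv [-0.1359  0.1346] r 0.1912 theta 0.781
10.9 tcp_m [-0.0352 -0.16    0.0054] F [ 1.3  0.3 -1.1] -3.02
[(196, np.float64(-0.1668), np.float64(0.0536)), (17, np.float64(-0.2027), np.float64(-0.0123)), (10, np.float64(-0.1922), np.float64(-0.0137)), (63, np.float64(-0.209), np.float64(-0.0265))]
  foot (np.float64(-0.2027), np.float64(-0.0123)) tilt 0.499 piv [-0.1261  0.1282] r 0.1799 theta 0.794
  foot (np.float64(-0.1922), np.float64(-0.0137)) tilt 0.361 piv [-0.1368  0.1331] r 0.1909 theta 0.772
10.95 tcp_m [-0.035  -0.1601  0.0056] F [ 0.5 -0.5 -1.1] -3.02
[(190, np.float64(-0.1671), np.float64(0.0528)), (18, np.float64(-0.2022), np.float64(-0.014)), (64, np.float64(-0.2091), np.float64(-0.0263)), (8, np.float64(-0.1924), np.float64(-0.0136))]
  foot (np.float64(-0.2022), np.float64(-0.014)) tilt 0.484 piv [-0.1276  0.128 ] r 0.1807 theta 0.787
  foot (np.float64(-0.1924), np.float64(-0.0136)) tilt 0.364 piv [-0.1368  0.1322] r 0.1903 theta 0.768
```

>>> drive_tool --increments '[{"grip": 1,"tx": -0.005,"ty": 0,"tz": -0.005,"turn": 0},{"grip": 1,"tx": -0.01,"ty": 0,"tz": -0.01,"turn": 0},{"grip": 1,"tx": -0.014,"ty": 0,"tz": -0.015,"turn": 0},{"grip": 1,"tx": -0.014,"ty": 0,"tz": -0.015,"turn": 0}]'

```text
clock: 11.4
position: [0.6508, -0.1412, 0.1146]
ee_rot: [-2.279, -2.162, -0.006]
force: [1.0, 0.2, -0.4]
width: 0.008
```

Run:
```python
from h import *
st();st();st("pics/f4.png")
```

```text
11.4 tcp_m [-0.0408 -0.1604 -0.0004] F [ 1.   0.2 -0.4] -3.03
[(177, np.float64(-0.1724), np.float64(0.041)), (72, np.float64(-0.2087), np.float64(-0.0262))]
  foot (np.float64(-0.2087), np.float64(-0.0262)) tilt 0.495 piv [-0.132   0.1158] r 0.1756 theta 0.72
11.45 tcp_m [-0.0405 -0.1604 -0.0002] F [ 0.3 -0.4 -0.3] -3.02
[(170, np.float64(-0.1724), np.float64(0.0414)), (73, np.float64(-0.2087), np.float64(-0.0262))]
  foot (np.float64(-0.2087), np.float64(-0.0262)) tilt 0.493 piv [-0.1322  0.1163] r 0.1761 theta 0.721
11.5 tcp_m [-0.0403 -0.1604 -0.    ] F [-0.3 -0.3  0.5] -3.02
[(180, np.float64(-0.1722), np.float64(0.041)), (71, np.float64(-0.2088), np.float64(-0.0264))]
  foot (np.float64(-0.2088), np.float64(-0.0264)) tilt 0.497 piv [-0.1316  0.1157] r 0.1753 theta 0.721
```

>>> drive_tool --increments '[{"grip": 1,"tx": 0.03,"ty": -0.002,"tz": 0,"turn": 0},{"grip": 1,"tx": 0.08,"ty": -0.004,"tz": 0,"turn": 0},{"grip": 1,"tx": 0.16,"ty": -0.01,"tz": 0,"turn": 0},{"grip": 1,"tx": 0.25,"ty": -0.04,"tz": 0.02,"turn": 0},{"grip": 1,"tx": 0.25,"ty": -0.08,"tz": 0.12,"turn": 0},{"grip": 1,"tx": 0.25,"ty": -0.1,"tz": 0.24,"turn": 0},{"grip": 1,"tx": 0.25,"ty": -0.1,"tz": 0.36,"turn": 0},{"grip": 1,"tx": 0.25,"ty": -0.1,"tz": 0.45,"turn": 0},{"grip": 1,"tx": 0.25,"ty": -0.1,"tz": 0.45,"turn": 0},{"grip": 1,"tx": 0.25,"ty": -0.1,"tz": 0.45,"turn": 0}]'

```text
clock: 12.55
position: [0.7518, -0.1815, 0.2959]
ee_rot: [2.278, 2.161, 0.008]
force: [-0.2, 0.9, -0.9]
width: 0.005
```

Run:
```python
from h import *
st();st()
im=get_image("side");sc=get_image("scene")
A=cv2.resize(im[150:350,220:440],None,fx=1.8,fy=1.8,interpolation=cv2.INTER_CUBIC);B=cv2.resize(sc[140:340,160:380],None,fx=1.8,fy=1.8,interpolation=cv2.INTER_CUBIC)
cv2.imwrite("pics/z.png",np.hstack([A,B])[...,::-1])
```

```text
12.55 tcp_m [ 0.0621 -0.1953  0.1809] F [-0.2  0.9 -0.9] -3.01
[(122, np.float64(-0.1718), np.float64(0.0394))]
12.6 tcp_m [ 0.0616 -0.1949  0.1792] F [-0.2  0.9 -0.1] -3.01
[(119, np.float64(-0.1722), np.float64(0.0382))]
```

View pics/z.png

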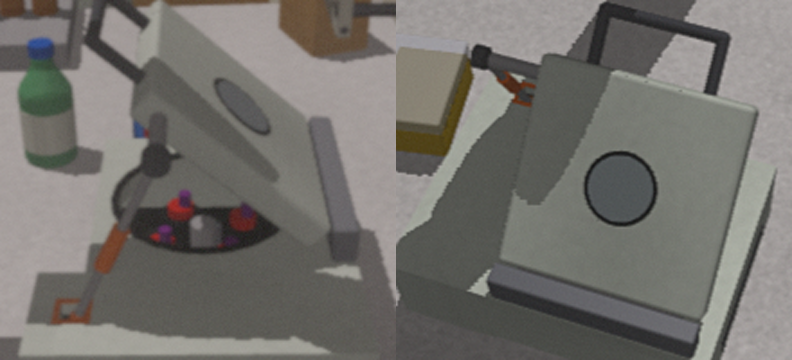

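Run:
```python
from h import *
for i in range(6): st()
im=get_image("side")[330-46:335,235:300].astype(int)
s=observe();print(s["force"],s["clock"])
# knob centre by darkness
g=cv2.cvtColor(get_image("side"),cv2.COLOR_RGB2GRAY)[225:255,290:325];v,u=np.nonzero(g<62);print(len(u),plane((u.mean()+290,v.mean()+225)))
print("predicted px pivot,sleeve,foot seated:",proj("side",W(P,[(-.1377,-.17,.116),(-.173,-.16,.0387),(-.207,-.16,-.026)])).round(1))
sc=get_image("scene");h=cv2.cvtColor(sc,cv2.COLOR_RGB2HSV);o=cv2.cvtColor(cv2.imread("pics/scene0.png"),cv2.COLOR_BGR2HSV)
for n,lo,hi in(("yellow",20,32),("green",50,80),("blue",108,125)):
    for a in(o,h):
        m=(a[...,0]>=lo)&(a[...,0]<=hi)&(a[...,1]>110);m[:150]=0;m[370:]=0;m[:,:130]=0;m[:,480:]=0;v,u=np.nonzero(m);print(n,len(u),np.median(u),np.median(v))
```

```text
12.75 tcp_m [ 0.0612 -0.1946  0.1781] F [-0.2  0.8  0.3] -3.01
[(112, np.float64(-0.1718), np.float64(0.0385))]
12.8 tcp_m [ 0.0613 -0.1947  0.1783] F [-0.3  0.3  0.4] -3.01
[(117, np.float64(-0.1718), np.float64(0.0392))]
12.85 tcp_m [ 0.0614 -0.1948  0.1786] F [ 0.6 -0.5 -0.4] -3.02
[(112, np.float64(-0.1722), np.float64(0.0383))]
12.9 tcp_m [ 0.0615 -0.1948  0.1789] F [0.1 0.3 0.2] -3.01
[(127, np.float64(-0.1722), np.float64(0.0385))]
12.95 tcp_m [ 0.0616 -0.1949  0.1792] F [ 1.  -0.7  0.4] -3.01
[(124, np.float64(-0.1716), np.float64(0.0391))]
13.0 tcp_m [ 0.0617 -0.1949  0.1794] F [ 0.4  0.3 -0.3] -3.01
[(124, np.float64(-0.172), np.float64(0.0384))]
[-0.0617497   0.21955429  0.39248052] 13.1
261 [[-0.13603651  0.11785324]]
predicted px pivot,sleeve,foot seated: [[304.1 244.8]
 [280.1 289.2]
 [258.9 325.6]]
yellow 706 179.0 215.0
yellow 734 179.0 215.0
green 45 458.0 221.0
green 6 460.0 214.0
blue 1530 417.0 300.0
blue 1451 417.0 299.0
```

```bash
python3 -c "
from cell import *
print(sign_off())"
```

```text
the job is handed in; nothing more can be done
None
```

The lid is propped on the stay rod with the orange foot down in the hole, and I handed the job in at about 13 s of the 72 s allowed.

**What I did**
- I gripped the bar handle, lifted the lid to about 1.18 rad and let go. It stayed up by itself.
- Swinging the lid to throw the rod forward did not work, because the rod's joint is too damped. With the tool pointing down I also could not grip the sleeve and carry the rod past vertical.
- Instead I pushed the rod robotward with the end of the gripper's rail, just under the pivot. The same rail end pushed the lid down under control until the foot dropped into the hole, and then I backed the arm away.

**Last checks**
- **Lid angle:** about 0.71 rad from the pivot seen in the image. The sleeve position also matches the propped pose to about 1 mm. During seating, estimates read 0.72 rad, but those came from the foot blob merged with the hole frame, so they are less reliable.
- **Foot:** the picture shows it inside the orange frame. Once seated, its colour merges with the frame, so I inferred its depth from the rod's pose and did not measure it.
- **Stillness:** the sleeve stayed within 1 mm over about 0.3 s with the arm clear. The force on the tool was near zero.
- **Bearing:** the force between foot and console cannot be measured here. I take it to be bearing because at this angle the lid sinks unless held.
- **Bystanders:** the tip box and rack sit where they were, within 1 pixel. The colour check on the bottle picked up too few pixels to compare, and I saw nothing touch it.

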